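Pack the graining caddy

ROBOT

A 6-joint arm with a two-finger parallel gripper is mounted at the origin on the work surface. World frame = base frame: x ahead of the robot, y to its left, z up, the work surface at z = 0. Lengths are in m, angles in rad, forces in N, time in s.
With the tool pointing down it reaches from about 0.35 to 0.725 m from the base axis. Payload 4.3 kg.
Tool frame: the origin (TCP) lies between the finger pads; the fingertips stand 22 mm ahead of it and the grasp point (between the pads) lies 3 mm ahead of it; z points along the fingers, y is the line along which they close (so a half turn about z gives the same grasp; the last joint's range is limited). The gripper opens to 85 mm and grips with 20 to 120 N. Pads are 22 mm wide; open, the fingers measure 114 mm over their backs; the gripper's body (76 mm by 85 mm) begins 54 mm behind the grasp point. The pads swing forward as they close: fully open they stand 13 mm farther back than shut.
Start: joints at [1.073, 0.377, 0.081, 1.274, 0, 1.46], TCP at [0.217, 0.532, 0.253] pointing down, gripper open.
Joint ranges: [-2.72, 2.72], [-0.84, 1.66], [-1.02, 1.22], [-1.77, 2.12], [-1.37, 1.28], [-3.14, 3.14]. Speed limits (rad/s): [2.57, 2.57, 3.14, 3.14, 3.14, 3.14].

INTERFACE

Orientations are given as a 3x3 rotation matrix whose columns are the frame's x, y, z axes.
In Python, from rig import env gives the robot as it stands.
- The arm moves only by the tool jog_arm, never from a script. Its argument "increments" is a list of rows, each a list of 7 numbers: the opening, from -1 (shut) to 1 (fully open), then the shift along the tool's x, y, z in units of 300 mm (1.0 is 300 mm), then the turn, a rotation vector about the tool's x, y, z in units of 90 degrees (1.0 is 90 degrees). In form: [[claw, dx, dy, dz, ax, ay, az], ...]. A call has 1 to 20 rows; each row is the pose to reach, as a shift and turn from the pose commanded when the call began, along the tool's axes at that moment; what a row does not reach only later rows make up. A row lasts 1/10 s, in which the tool goes at most 50 mm and 8.59 degrees, less where a joint would pass 70% of its speed; a pose out of reach is approached as far as the arm can. A call with a number of a shift or a turn outside -1 to 1 is refused whole. A call with a gripper value outside its range is refused whole. The fingers move at their own pace and stop on an object; "squeeze" is the grip in N (left out, the last holds). Time passes only in rows, so rows that repeat a pose let the fingers close. It gives the time, the measured TCP pose, the force, the opening and the grip force at its end, in the units of the state.
- env.sense(): the state, without advancing time (a new reading comes with each control period).
- env.get_image(name): name is "scene" or "top" or "wrist"; returns a dict with "frame" (480x640x3 uint8, red, green, blue), "camera_matrix" (3x3 intrinsics, pixels), "R" (3x3) and "t" (3): a world point X has camera coordinates R X + t. Camera axes: x right, y down, z forward; pixel columns grow to the right and rows downward; lengths in m; the calibration is good to about 2 mm. A picture is of the moment at which its call begins. There is no depth.
- env.close_job(): hands the job in; it is judged then, once.
The state is a dict: "t": time; "joint_pos": joint angles; "qvel": joint speeds; "tau": joint torques, N m; "eef_pos": TCP position; "eef_rot": TCP orientation; "force": force on the tool from outside, world axes, zero at the start; "ft_torque": the same for the moment, N m; "grip_width": opening from 0.0 (shut) to 1.0 (fully open); "finger_force": force on a finger pad.
Only numpy, scipy, OpenCV 4.12 (cv2) and the standard library are available. Lean on these libraries where they do the work, as an engineer would, in place of code of your own. Each camera call takes 0.05 s, during which the arm holds its last target. There are 200 camera calls.

TASK

Pack the plain grit shaker (the one without a handle), the grey rubbing brick and the flat solvent tin into the slanting wooden caddy, side by side in any order. All three must stand on their bases, fully down on the caddy's floor; they only fit if the brick and the tin go in with their narrow sides towards the long walls. Leave everything else on the bench where it stands.

Things in the scene. Friction and masses are not known exactly. Their poses are not given: they have to be found in the camera images.
- caddy_floor (a point): Centre of the inner floor of the caddy, a fixed open plywood box on a low stand: inside 70 mm (x) by 165 mm (y), 45 mm deep, walls 5 mm. The frame is tilted with the box: z points out of its mouth, 28 degrees from vertical towards the robot; x across the box, up the slope; y along it, level. The point is 59 mm above the bench. Contents lean on the lower long wall (-x).
- shaker: Plain grit shaker WITHOUT a handle: upright stainless-steel cylinder, diameter 60 mm, 103 mm high, pierced lid, about 0.45 kg. Origin at the centre of its underside, z up along its axis.
- brick: Rubbing brick: grey stone block standing on end, 64 mm (its x) by 46 mm (its y) by 105 mm high, about 0.6 kg. Origin at the centre of its underside, z up.
- tin: Flat solvent tin: upright bare metal rectangular can, 62 mm (its x) by 44 mm (its y), 98 mm high to the shoulder, with a black screw cap (diameter 22 mm, 16 mm high, 14 mm off centre along +x) on top; about 0.35 kg. Origin at the centre of its underside, z up.
- mug: Bystander: grit shaker WITH a loop handle, the same steel cylinder (60 mm diameter, 103 mm high), handle reaching 57 mm from the axis along its +y. Origin at the centre of its underside.
- jar: Bystander: small amber jar with metal cap, 50 mm diameter, 58 mm high. Origin at the centre of its underside.
- knife: Bystander: ink knife (spatula) lying flat, 170 mm long along its x, handle to -x.
- spray: Bystander: clear bottle with black cap, 68 mm diameter, 170 mm high, behind the caddy. Origin at the centre of its underside.
- can: Bystander: dark can, 90 mm diameter, 90 mm high, behind the caddy. Origin at the centre of its underside.
- can2: Bystander: bare steel can, 84 mm diameter, 75 mm high, behind the caddy. Origin at the centre of its underside.

How it is judged:
By the outcome, as a careful person would: the job done as asked, in the order asked, and still so for the second after the job is handed in, with the robot touching nothing.
It also fails if it takes over 66 s, if anything falls off the work surface, if the arm or the gripper's body presses on something with over 40 N, if the wrist force passes 120 N, or if a joint passes its speed limit or range.

## Working session

There is one attempt and no reset: what is moved stays moved. The work goes in short steps, Python scripts to look and compute and a tool call to move; the robot and the scene stay as the last step left them, time stands still between calls to the robot, and variables do not carry over. Pictures are saved under pics/ and viewed, at most 10 in all, crops included, and the job is handed in when it is done.

Besides the shell and the picture viewer there is one more tool, called after "Emit:" by a JSON object that holds its "method" and its "body". jog_arm: Moves the arm, as the interface text tells. Its arguments: {"type":"object","properties":{"increments":{"type":"array"},"squeeze":{"type":"number"}},"required":["increments"]}

```bash
mkdir -p pics; ls
python3 - <<'E'
from rig import env
import cv2,numpy as np
np.set_printoptions(precision=4,suppress=True)
for n in ["scene","top"]:
    d=env.get_image(n); cv2.imwrite(f"pics/{n}0.png",d["frame"][:,:,::-1]); np.savez(f"pics/{n}0.npz",**d)
    R=d["R"];print(n,d["camera_matrix"].tolist(),"cam pos",-R.T@d["t"]);print(R)
s=env.sense();print(s)
E
```

```text
pics
scene [[537.7505234268488, 0.0, 328.2486451779972], [0.0, 537.7505234268488, 239.82950639731868], [0.0, 0.0, 1.0]] cam pos [ 1.4284 -0.5115  0.7052]
[[ 0.5114  0.8593  0.01  ]
 [ 0.4702 -0.2701 -0.8402]
 [-0.7193  0.4344 -0.5422]]
top [[448.7352049686954, 0.0, 318.9148338142206], [0.0, 448.7352049686954, 237.9587083047075], [0.0, 0.0, 1.0]] cam pos [0.5074 0.0026 0.9559]
[[ 0.0031 -0.9999  0.0112]
 [-0.9964 -0.004  -0.085 ]
 [ 0.085  -0.0109 -0.9963]]
{'t': 0.1, 'joint_pos': array([ 1.0727,  0.378 ,  0.0798,  1.2744, -0.    ,  1.4605]), 'qvel': array([-0.0007, -0.0016,  0.0034, -0.0003, -0.0007, -0.0009]), 'tau': array([  0.0013, -46.4693,  27.0583,   0.012 ,  -0.0001,   0.    ]), 'eef_pos': array([0.2172, 0.5318, 0.2524]), 'eef_rot': array([[-0.9258,  0.3781, -0.0009],
       [ 0.3781,  0.9258, -0.0016],
       [ 0.0002, -0.0018, -1.    ]]), 'force': array([ 1.0083, -0.112 ,  0.9538]), 'ft_torque': array([ 0.0155, -0.0049, -0.0203]), 'finger_force': 0.0, 'grip_width': 0.9984392121202452}
```

View pics/top0.png

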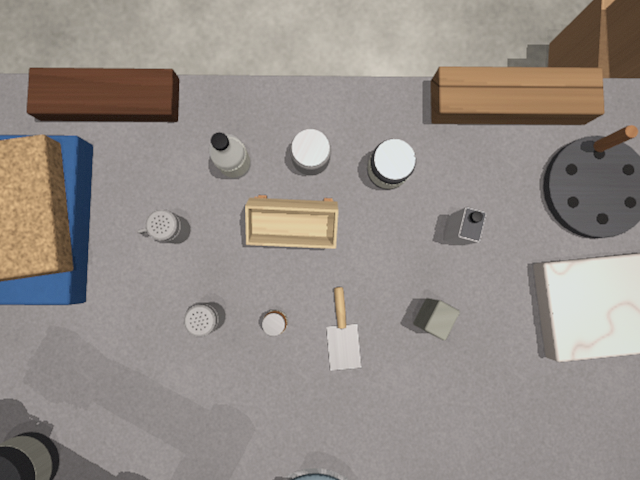

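View pics/scene0.png

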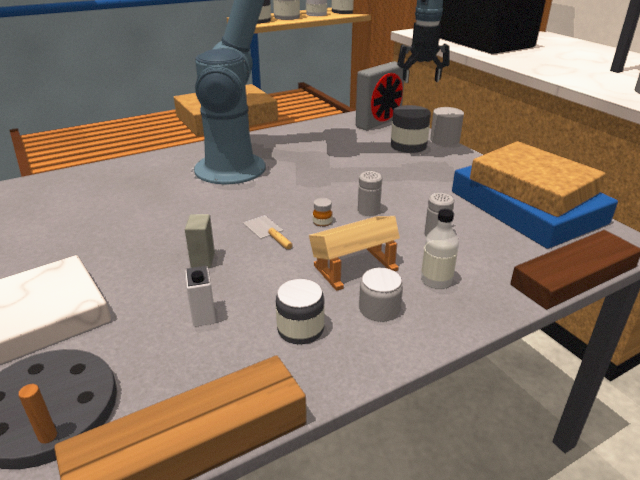

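The top view shows the plain shaker at (201,320), the mug with its handle at (163,226), the brick at (437,320), the tin at (472,224) with its cap at (477,216), the caddy at (291,224) and the jar at (273,323). The arm is out of the way.

Run:
```python
import cv2,numpy as np
im=cv2.imread("pics/top0.png")
c=[]
for (u,v) in [(195,315),(437,318),(470,224),(291,224)]:
    w,h=(50,37)
    cr=im[v-h:v+h+1,u-w:u+w]; cr=cv2.resize(cr,(400,300),interpolation=cv2.INTER_CUBIC)
    for k in range(0,100,10):
        cv2.putText(cr,str(u-w+k),(k*4,8),0,.3,(0,0,255),1);cv2.line(cr,(k*4,10),(k*4,14),(0,0,255),1)
    for k in range(0,75,10):
        cv2.putText(cr,str(v-h+k),(0,k*4+4),0,.3,(0,255,255),1)
    c.append(cr)
cv2.imwrite("pics/crop1.png",np.vstack([np.hstack(c[:2]),np.hstack(c[2:])]))
```

```text
(no output)
```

View pics/crop1.png

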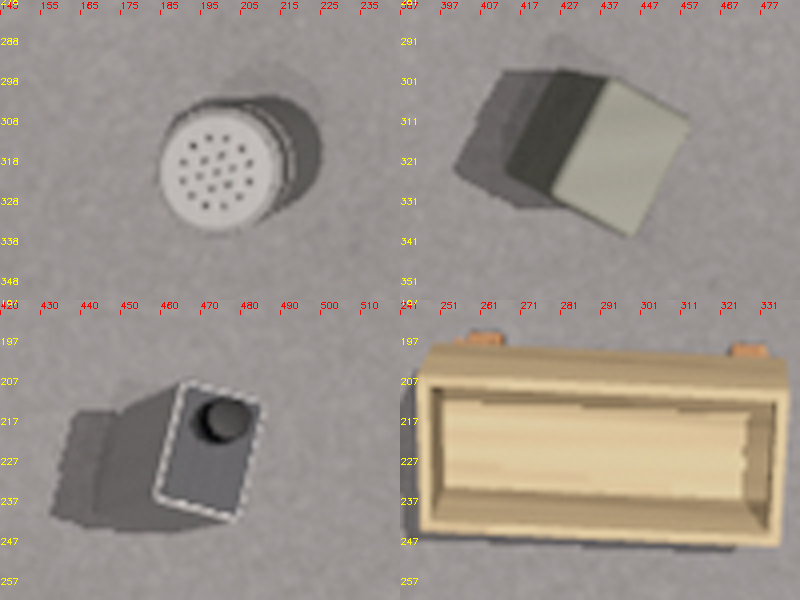

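The crops show four clean shapes: the shaker lid circle near (200,320), the brick top quad from (439,301) to (445,340), the tin outline from (465,207) to (479,242), and the caddy's inner rim from about (249,208) to (335,245). I'll measure these next.

```bash
cat > h.py <<'E'
import cv2,numpy as np
from scipy.spatial.transform import Rotation as Rot
np.set_printoptions(precision=4,suppress=True)
def ray(d,uv,z):
    "world point at height z seen at pixel uv"
    K,R,t=d["camera_matrix"],d["R"],d["t"]
    g=R.T@np.linalg.solve(K,[uv[0],uv[1],1.]); c=-R.T@t
    return c+g*(z-c[2])/g[2]
def proj(d,X):
    p=d["camera_matrix"]@(d["R"]@np.asarray(X)+d["t"]); return p[:2]/p[2]
def blob(mask,near):
    n,l,s,c=cv2.connectedComponentsWithStats(mask.astype(np.uint8))
    i=1+np.argmin(np.hypot(*(c[1:]-near).T)+1e3*(s[1:,4]<60))
    return cv2.findContours((l==i).astype(np.uint8),cv2.RETR_EXTERNAL,cv2.CHAIN_APPROX_NONE)[0][0]
def rect(d,cs,z):
    P=np.array([ray(d,c,z)[:2] for c in cs]); (c,s,a)=cv2.minAreaRect((P*1000).astype(np.float32))
    e=[P[(i+1)%4]-P[i] for i in range(4)]
    L=[np.hypot(*v) for v in e]; i=int(np.argmax(L)); j=(i+2)%4; v=e[i]-e[j]
    print("centre",P.mean(0),"sides mm",np.round(np.array(L)*1000,1),"long axis deg",np.degrees(np.arctan2(v[1],v[0]))); return P
E
python3 - <<'E'
from h import *
d=dict(np.load("pics/top0.npz")); im=d["frame"].astype(int)
hsv=cv2.cvtColor(d["frame"],cv2.COLOR_RGB2HSV)
print("brick top/side px",im[318,442],im[318,423],"bench",im[290,400],"lid",im[326,205],"tin top",im[230,468])
# shaker lid
m=(im.min(2)>165); c=blob(m,(200,320)); (u,v),r=cv2.minEnclosingCircle(c); print("lid px",u,v,r, "xy",ray(d,(u,v),.103),"radius mm",r/448.7*(0.9559-.103)*1000)
# brick: greenish grey bright
g=im[...,0]-im[...,2]; m=(g>10)&(im[...,1]>140); c=blob(m,(442,320)); print("brick area",cv2.contourArea(c)); b=cv2.boxPoints(cv2.minAreaRect(c));print(b.tolist()); rect(d,b,.105)
print("hand"); rect(d,[(439.5,300.5),(459.5,311),(445,340),(425,328)],.105)
print("tin"); rect(d,[(465.5,207),(485.5,212.5),(479.2,242),(459,236)],.098)
print("cap",ray(d,(420+226/4,187+118/4),.114))
# caddy: inner rim corners
T=[(249,208.7),(335.3,212.3)];B=[(250.3,237.5),(335.0,241.5)]
To=[ray(d,p,.1152)for p in T]
print("upper inner rim",To,np.linalg.norm(To[0]-To[1]))
Bo=[ray(d,p,.0823)for p in [(246,245),(335.7,248.8)]]; print("lower outer rim z~.080",[ray(d,p,.080) for p in [(246,245),(335.7,248.8)]])
E
```

```text
brick top/side px [167 165 152] [68 67 61] bench [155 149 148] lid [164 159 156] tin top [104 103 104]
lid px 199.04176330566406 320.7325134277344 14.065446853637695 xy [0.4237 0.2173 0.103 ] radius mm 26.7359474514544
brick area 688.0
[[424.7700500488281, 329.036865234375], [439.6724548339844, 300.72235107421875], [460.2798156738281, 311.568359375], [445.3774108886719, 339.88287353515625]]
centre [ 0.4257 -0.2395] sides mm [60.2 43.5 60.2 43.2] long axis deg -28.988217678443394
hand
centre [ 0.4265 -0.239 ] sides mm [42.2 60.9 43.3 58.5] long axis deg 151.5952353244615
tin
centre [ 0.6082 -0.3029] sides mm [40.  59.  40.4 58.2] long axis deg 166.2813203417541
cap [ 0.6213 -0.3056  0.114 ]
upper inner rim [array([0.634 , 0.1256, 0.1152]), array([ 0.6279, -0.0374,  0.1152])] 0.16309845732572104
lower outer rim z~.080 [array([0.5677, 0.1354, 0.08  ]), array([ 0.561 , -0.0398,  0.08  ])]
```

```bash
cat >> h.py <<'E'
def frame(p,yaw,tilt=0):
    "tilt: z leans towards the robot"
    return Rot.from_euler('zy',[yaw,-tilt],degrees=True).as_matrix(),np.array(p)
CAD=frame([.621,.045,.059],-2.1,28); SH=frame([.4237,.2173,0],0); BR=frame([.426,-.2393,0],-28.8); TI=frame([.6082,-.3029,0],-13.2)
def box(F,a,b,z,c=None): return [F[0]@[sx*a/2,sy*b/2,z]+F[1] for sx,sy in [(1,1),(1,-1),(-1,-1),(-1,1)]]
def overlay(d,name,crop,scale):
    im=cv2.resize(d["frame"][:,:,::-1],None,fx=scale,fy=scale,interpolation=cv2.INTER_CUBIC)
    th=np.linspace(0,2*np.pi,40)
    S=[box(BR,.064,.046,z) for z in(0,.105)]+[box(TI,.062,.044,z) for z in(0,.098)]+[box(CAD,.07,.165,.045),box(CAD,.08,.175,.045)]
    S+=[[SH[1]+[.03*np.cos(t),.03*np.sin(t),z] for t in th] for z in(0,.103)]
    for s in S: cv2.polylines(im,[np.int32([(proj(d,p)+.5)*scale for p in s])],True,(0,0,255),1)
    x0,y0,x1,y1=[int(v*scale) for v in crop]; cv2.imwrite(name,im[y0:y1,x0:x1])
E
python3 - <<'E'
from h import *
for n,c,s in [("scene",(165,160,455,340),2),("top",(170,190,495,350),2)]:
    overlay(dict(np.load(f"pics/{n}0.npz")),f"pics/ov_{n}.png",c,s)
a,b=cv2.imread("pics/ov_scene.png"),cv2.imread("pics/ov_top.png"); w=max(a.shape[1],b.shape[1])
p=lambda i:cv2.copyMakeBorder(i[:290],0,0,0,w-i.shape[1],0); a2=cv2.copyMakeBorder(a[:330],0,0,0,w-a.shape[1],0)
o=np.vstack([a2,b[:270]]);print(o.shape);cv2.imwrite("pics/ov.png",o)
E
```

```text
(600, 650, 3)
```

View pics/ov.png

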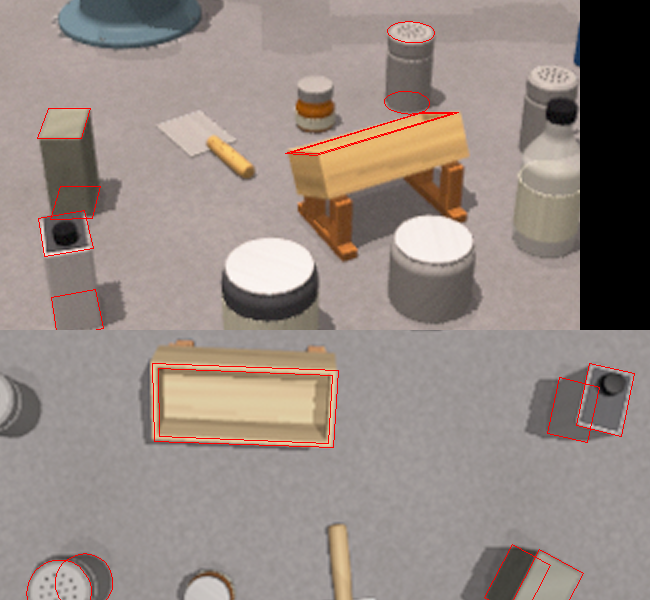

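The outlines agree with both views to about 1–1.5 px, which is 2–3 mm. The sizes and rim lengths also match: rim 163 of 165 mm, and 175 of 175 mm. Next I'll plan the shaker pick.

```bash
cat >> h.py <<'E'
def down(a):
    a=np.radians(a); y=np.array([np.cos(a),np.sin(a),0]); z=np.array([0,0,-1.]); return np.column_stack([np.cross(y,z),y,z])
def cadpose(x,y,h):
    "tool pose in the caddy: TCP at local x,y and h above the floor"
    R,p=CAD; yy,z=R[:,0],-R[:,2]; return np.column_stack([np.cross(yy,z),yy,z]), p+R@[x,y,h]
def inc(*targets):
    "increments of each target from the measured pose"
    from rig import env
    s=env.sense(); R0,p0=s["eef_rot"],s["eef_pos"]
    print("t",round(s["t"],2),"pos",p0,"F",s["force"],"w",round(s["grip_width"],3))
    for R,p in targets:
        d=R0.T@(np.asarray(p)-p0); w=Rot.from_matrix(R0.T@R).as_rotvec()
        print(np.round(d/.3,3).tolist(),np.round(w/(np.pi/2),3).tolist(),"mm",round(np.linalg.norm(d)*1000),"deg",round(np.degrees(np.linalg.norm(w))))
E
python3 - <<'E'
from h import *
R=down(-2.1); inc((R,[.4235,.217,.2]),(R,[.4235,.217,.077]))
E
```

```text
t 0.1 pos [0.2172 0.5318 0.2524] F [ 1.0083 -0.112   0.9538] w 0.998
[-1.034, -0.711, 0.176] [-0.001, 0.001, 0.776] mm 380 deg 70
[-1.034, -0.71, 0.586] [-0.001, 0.001, 0.776] mm 415 deg 70
```

Emit:
{"method": "jog_arm", "body": {"increments": [[1, -1, -0.7, 0.17, 0, 0, 0.776], [1, -1, -0.7, 0.17, 0, 0, 0.776], [1, -1, -0.7, 0.17, 0, 0, 0.776], [1, -1, -0.7, 0.17, 0, 0, 0.776], [1, -1, -0.7, 0.17, 0, 0, 0.776], [1, -1, -0.7, 0.17, 0, 0, 0.776], [1, -1, -0.7, 0.17, 0, 0, 0.776], [1, -1, -0.7, 0.17, 0, 0, 0.776], [1, -1, -0.7, 0.17, 0, 0, 0.776], [1, -1, -0.7, 0.17, 0, 0, 0.776], [1, -1, -0.7, 0.17, 0, 0, 0.776], [1, -1, -0.7, 0.17, 0, 0, 0.776]], "squeeze": 50}}

```text
t: 1.3
eef_pos: [0.4152, 0.2255, 0.2024]
eef_rot: [[0.033, 0.999, 0.0], [0.999, -0.033, 0.0], [0.0, 0.0, -1.0]]
force: [0.2, 0.1, -0.6]
grip_width: 0.999
finger_force: 0.0
```

Run:
```python
from h import *
R=down(-2.1); inc((R,[.4235,.217,.16]),(R,[.4235,.217,.077]))
from rig import env
d=env.get_image("wrist"); cv2.imwrite("pics/w1.png",d["frame"][:,:,::-1]); print(proj(d,[.4237,.2173,.103]),-d["R"].T@d["t"])
```

```text
t 1.3 pos [0.4152 0.2255 0.2024] F [ 0.2035  0.1365 -0.5839] w 0.999
[-0.028, 0.029, 0.141] [0.0, -0.0, 0.002] mm 44 deg 0
[-0.028, 0.029, 0.418] [0.0, -0.0, 0.002] mm 126 deg 0
[332.341  265.0247] [0.4178 0.2991 0.3217]
```

View pics/w1.png

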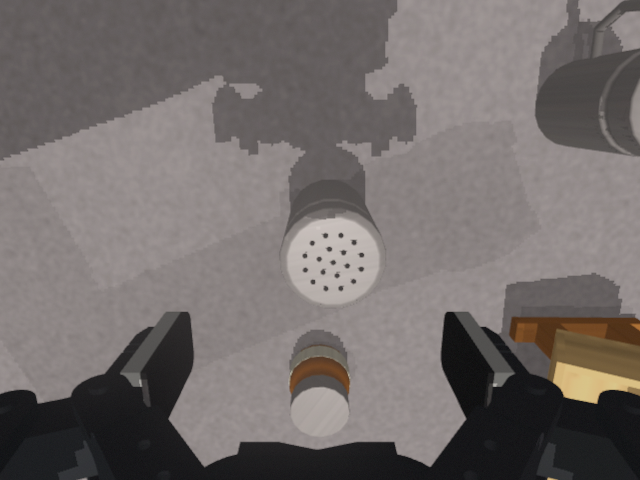

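The wrist view shows the lid centred at about (333,261) against a predicted (332,265). There is no handle, and the mug is top right at (590,100). The fingers will straddle the lid, so I'll descend and grip.

Emit:
{"method": "jog_arm", "body": {"increments": [[1, -0.025, 0.029, 0.14, 0, 0, 0], [1, -0.025, 0.029, 0.25, 0, 0, 0], [1, -0.025, 0.029, 0.35, 0, 0, 0], [1, -0.025, 0.029, 0.418, 0, 0, 0], [1, -0.025, 0.029, 0.418, 0, 0, 0], [-1, -0.025, 0.029, 0.418, 0, 0, 0], [-1, -0.025, 0.029, 0.418, 0, 0, 0], [-1, -0.025, 0.029, 0.418, 0, 0, 0], [-1, -0.025, 0.029, 0.418, 0, 0, 0], [-1, -0.025, 0.029, 0.418, 0, 0, 0], [-1, -0.025, 0.029, 0.418, 0, 0, 0], [-1, -0.025, 0.029, 0.418, 0, 0, 0], [-1, -0.025, 0.029, 0.418, 0, 0, 0], [-1, -0.025, 0.029, 0.418, 0, 0, 0]], "squeeze": 50}}

```text
t: 2.75
eef_pos: [0.425, 0.2174, 0.0785]
eef_rot: [[0.036, 0.999, 0.002], [0.999, -0.036, 0.002], [0.002, 0.002, -1.0]]
force: [-3.5, 0.5, 6.4]
grip_width: 0.688
finger_force: 53.5
```

Run:
```python
from h import *
R=down(-2.1); C,p=cadpose(-.003,.050,.17)
inc((R,[.4235,.217,.22]),(C,p),cadpose(-.003,.050,.077))
```

```text
t 2.75 pos [0.425  0.2174 0.0785] F [-3.5153  0.4608  6.3929] w 0.688
[-0.001, -0.004, -0.472] [0.001, -0.001, 0.001] mm 142 deg 0
[-0.393, 0.399, -0.433] [-0.31, 0.01, 0.0] mm 212 deg 28
[-0.388, 0.544, -0.159] [-0.31, 0.01, 0.0] mm 206 deg 28
```

Emit:
{"method": "jog_arm", "body": {"increments": [[-1, 0, 0, -0.1, 0, 0, 0], [-1, 0, 0, -0.25, 0, 0, 0], [-1, 0, 0, -0.4, 0, 0, 0], [-1, 0, 0, -0.5, 0, 0, 0], [-1, -0.2, 0.2, -0.5, -0.155, 0.005, 0], [-1, -0.393, 0.399, -0.433, -0.31, 0.01, 0], [-1, -0.393, 0.399, -0.433, -0.31, 0.01, 0], [-1, -0.393, 0.399, -0.433, -0.31, 0.01, 0], [-1, -0.393, 0.399, -0.433, -0.31, 0.01, 0], [-1, -0.393, 0.399, -0.433, -0.31, 0.01, 0], [-1, -0.393, 0.399, -0.433, -0.31, 0.01, 0], [-1, -0.393, 0.399, -0.433, -0.31, 0.01, 0], [-1, -0.393, 0.399, -0.433, -0.31, 0.01, 0]]}}

```text
t: 4.05
eef_pos: [0.5399, 0.0954, 0.2073]
eef_rot: [[0.031, 0.883, 0.468], [0.999, -0.034, -0.001], [0.015, 0.468, -0.884]]
force: [-0.3, -0.4, -2.7]
grip_width: 0.686
finger_force: 56.3
```

Run:
```python
from h import *
from rig import env
inc(cadpose(-.003,.050,.17),cadpose(-.003,.050,.12),cadpose(-.003,.050,.077))
a=env.get_image("top");b=env.get_image("scene")
np.savez("pics/top1.npz",**a);
f=lambda d,c:cv2.resize(d["frame"][c[1]:c[3],c[0]:c[2],::-1],(400,300),interpolation=cv2.INTER_CUBIC)
cv2.imwrite("pics/s1.png",np.hstack([f(a,(220,165,360,270)),f(b,(260,140,460,290))]))
```

```text
t 4.05 pos [0.5399 0.0954 0.2073] F [-0.3393 -0.4169 -2.6897] w 0.686
[-0.001, 0.003, -0.003] [-0.001, 0.001, 0.001] mm 1 deg 0
[-0.001, 0.003, 0.163] [-0.001, 0.001, 0.001] mm 49 deg 0
[-0.001, 0.003, 0.307] [-0.001, 0.001, 0.001] mm 92 deg 0
```

View pics/s1.png

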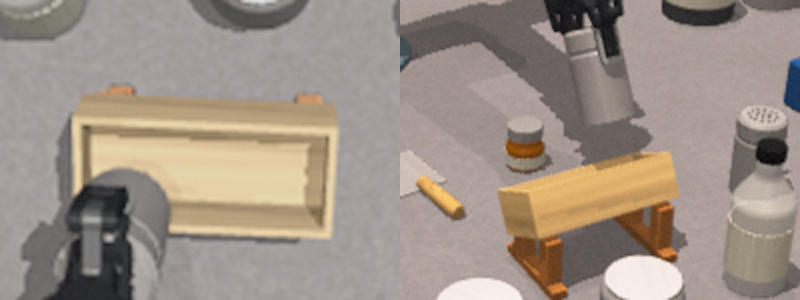

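The shaker hangs square above the caddy's +y end (top crop about (130,200)), tilted with the box. I'll insert it and watch the force.

Emit:
{"method": "jog_arm", "body": {"increments": [[-1, 0, 0.003, 0.08, 0, 0, 0], [-1, 0, 0.003, 0.14, 0, 0, 0], [-1, 0, 0.003, 0.19, 0, 0, 0], [-1, 0, 0.003, 0.23, 0, 0, 0], [-1, 0, 0.003, 0.26, 0, 0, 0], [-1, 0, 0.003, 0.26, 0, 0, 0]]}}

```text
t: 4.75
eef_pos: [0.5775, 0.0944, 0.1378]
eef_rot: [[0.032, 0.883, 0.468], [0.999, -0.036, -0.002], [0.015, 0.468, -0.884]]
force: [1.3, -0.6, -4.8]
grip_width: 0.688
finger_force: 56.0
```

Emit:
{"method": "jog_arm", "body": {"increments": [[-1, 0, 0, 0.01, 0, 0, 0], [-1, 0, 0, 0.02, 0, 0, 0], [-1, 0, 0, 0.03, 0, 0, 0], [-1, 0, 0, 0.04, 0, 0, 0], [-1, 0, 0, 0.04, 0, 0, 0]]}}

```text
t: 5.25
eef_pos: [0.5828, 0.0944, 0.1277]
eef_rot: [[0.032, 0.883, 0.469], [0.999, -0.036, -0.002], [0.015, 0.468, -0.883]]
force: [1.8, -0.8, -4.1]
grip_width: 0.697
finger_force: 56.1
```

Run:
```python
from h import *
inc(cadpose(-.003,.050,.0785))
```

```text
t 5.25 pos [0.5828 0.0944 0.1277] F [ 1.7665 -0.8301 -4.0596] w 0.697
[0.002, 0.001, 0.0] [-0.001, 0.001, 0.001] mm 1 deg 0
```

Emit:
{"method": "jog_arm", "body": {"increments": [[-1, 0, 0, 0.004, 0, 0, 0], [-1, 0, 0, 0.008, 0, 0, 0], [-1, 0, 0, 0.008, 0, 0, 0]]}}

```text
t: 5.55
eef_pos: [0.5833, 0.0948, 0.1269]
eef_rot: [[0.031, 0.883, 0.469], [0.999, -0.035, -0.001], [0.016, 0.469, -0.883]]
force: [-10.8, 0.8, 11.4]
grip_width: 0.688
finger_force: 58.1
```

Floor contact: about 15 N along the tool axis at the expected height. I'll release and retreat.

Emit:
{"method": "jog_arm", "body": {"increments": [[1, 0, 0, 0, 0, 0, 0], [1, 0, 0, 0, 0, 0, 0], [1, 0, 0, 0, 0, 0, 0], [1, 0, 0, 0, 0, 0, 0], [1, 0, 0, 0, 0, 0, 0], [1, 0, 0, -0.08, 0, 0, 0], [1, 0, 0, -0.2, 0, 0, 0], [1, 0, 0, -0.33, 0, 0, 0], [1, 0, 0, -0.45, 0, 0, 0], [1, 0, 0, -0.45, 0, 0, 0]]}}

```text
t: 6.55
eef_pos: [0.5221, 0.095, 0.2506]
eef_rot: [[0.032, 0.879, 0.476], [0.999, -0.036, -0.001], [0.016, 0.476, -0.879]]
force: [1.8, -0.4, -0.1]
grip_width: 0.999
finger_force: 0.0
```

Run:
```python
from h import *
R=down(-13.2); inc((R,[.608,-.3025,.25]),(R,[.608,-.3025,.2]))
```

```text
t 6.55 pos [0.5221 0.095  0.2506] F [ 1.8429 -0.3701 -0.062 ] w 0.999
[-1.315, 0.298, 0.139] [0.314, -0.041, 0.121] mm 407 deg 30
[-1.318, 0.219, 0.286] [0.314, -0.041, 0.121] mm 410 deg 30
```

Emit:
{"method": "jog_arm", "body": {"increments": [[1, -1, 0.23, 0.1, 0.314, -0.041, 0.121], [1, -1, 0.23, 0.1, 0.314, -0.041, 0.121], [1, -1, 0.23, 0.1, 0.314, -0.041, 0.121], [1, -1, 0.23, 0.1, 0.314, -0.041, 0.121], [1, -1, 0.23, 0.1, 0.314, -0.041, 0.121], [1, -1, 0.23, 0.1, 0.314, -0.041, 0.121], [1, -1, 0.23, 0.1, 0.314, -0.041, 0.121], [1, -1, 0.23, 0.1, 0.314, -0.041, 0.121], [1, -1, 0.23, 0.1, 0.314, -0.041, 0.121]]}}

```text
t: 7.45
eef_pos: [0.5854, -0.2068, 0.2452]
eef_rot: [[0.228, 0.974, -0.011], [0.974, -0.228, 0.001], [-0.001, -0.011, -1.0]]
force: [0.2, -0.1, 0.6]
grip_width: 0.998
finger_force: 0.0
```

Run:
```python
from h import *
from rig import env
R=down(-13.2); inc((R,[.608,-.3025,.18]),(R,[.608,-.3025,.077]))
a=env.get_image("top"); b=env.get_image("scene")
f=lambda d,c:cv2.resize(d["frame"][c[1]:c[3],c[0]:c[2],::-1],(400,300),interpolation=cv2.INTER_CUBIC)
cv2.imwrite("pics/s2.png",np.hstack([f(a,(220,165,360,270)),f(b,(260,140,460,290))]))
```

```text
t 7.45 pos [ 0.5854 -0.2068  0.2452] F [ 0.1977 -0.0681  0.5987] w 0.998
[-0.293, 0.148, 0.216] [-0.007, 0.001, 0.0] mm 118 deg 1
[-0.293, 0.152, 0.56] [-0.007, 0.001, 0.0] mm 195 deg 1
```

View pics/s2.png

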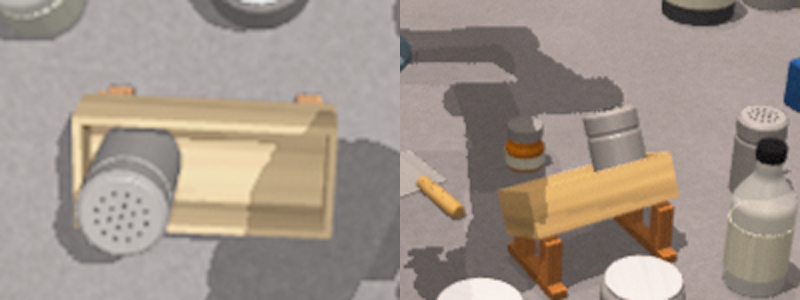

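The shaker stands in the caddy: lid at crop (124,210), base deep inside at the +y end. Next is the tin.

Emit:
{"method": "jog_arm", "body": {"increments": [[1, -0.15, 0.08, 0, -0.007, 0, 0], [1, -0.293, 0.148, 0.15, -0.007, 0, 0], [1, -0.293, 0.148, 0.216, -0.007, 0, 0], [1, -0.293, 0.15, 0.216, -0.007, 0, 0], [1, -0.293, 0.15, 0.32, -0.007, 0, 0], [1, -0.293, 0.152, 0.44, -0.007, 0, 0], [1, -0.293, 0.152, 0.52, -0.007, 0, 0], [1, -0.293, 0.152, 0.56, -0.007, 0, 0], [1, -0.293, 0.152, 0.56, -0.007, 0, 0], [-1, -0.293, 0.152, 0.56, -0.007, 0, 0], [-1, -0.293, 0.152, 0.56, -0.007, 0, 0], [-1, -0.293, 0.152, 0.56, -0.007, 0, 0], [-1, -0.293, 0.152, 0.56, -0.007, 0, 0], [-1, -0.293, 0.152, 0.56, -0.007, 0, 0], [-1, -0.293, 0.152, 0.56, -0.007, 0, 0], [-1, -0.293, 0.152, 0.56, -0.007, 0, 0], [-1, -0.293, 0.152, 0.56, -0.007, 0, 0], [-1, -0.293, 0.152, 0.56, -0.007, 0, 0]], "squeeze": 50}}

```text
t: 9.35
eef_pos: [0.61, -0.3044, 0.0807]
eef_rot: [[0.228, 0.974, 0.005], [0.974, -0.228, -0.004], [-0.003, 0.006, -1.0]]
force: [-1.0, 1.5, 7.0]
grip_width: 0.719
finger_force: 56.1
```

Run:
```python
from h import *
R=down(-13.2); q=cadpose(-.002,-.058,.19); inc((R,[.58,-.29,.24]),q,cadpose(-.002,-.058,.0785))
d=dict(np.load("pics/top0.npz"));print(proj(d,CAD[1]+CAD[0]@[-.005,.05,.103]),proj(d,CAD[1]+CAD[0]@[-.003,.05,.103]))
```

```text
t 9.35 pos [ 0.61   -0.3044  0.0807] F [-0.9926  1.5433  6.9878] w 0.719
[0.022, -0.105, -0.532] [0.004, 0.002, 0.0] mm 163 deg 0
[0.882, -0.484, -0.486] [-0.305, 0.044, -0.12] mm 335 deg 30
[0.923, -0.316, -0.157] [-0.305, 0.044, -0.12] mm 297 deg 30
[262.6896 241.2796] [262.6846 240.2623]
```

Emit:
{"method": "jog_arm", "body": {"increments": [[-1, 0, 0, -0.1, 0, 0, 0], [-1, 0, 0, -0.25, 0, 0, 0], [-1, 0, 0, -0.4, 0, 0, 0], [-1, 0, 0, -0.55, 0, 0, 0], [-1, 0, 0, -0.6, 0, 0, 0], [-1, 0.4, -0.24, -0.57, -0.15, 0.022, -0.06], [-1, 0.882, -0.484, -0.486, -0.305, 0.044, -0.12], [-1, 0.882, -0.484, -0.486, -0.305, 0.044, -0.12], [-1, 0.882, -0.484, -0.486, -0.305, 0.044, -0.12], [-1, 0.882, -0.484, -0.486, -0.305, 0.044, -0.12], [-1, 0.882, -0.484, -0.486, -0.305, 0.044, -0.12], [-1, 0.882, -0.484, -0.486, -0.305, 0.044, -0.12], [-1, 0.882, -0.484, -0.486, -0.305, 0.044, -0.12], [-1, 0.882, -0.484, -0.486, -0.305, 0.044, -0.12], [-1, 0.882, -0.484, -0.486, -0.305, 0.044, -0.12], [-1, 0.882, -0.484, -0.486, -0.305, 0.044, -0.12]]}}

```text
t: 10.95
eef_pos: [0.5281, -0.0139, 0.2235]
eef_rot: [[0.034, 0.884, 0.467], [0.999, -0.039, 0.001], [0.019, 0.466, -0.884]]
force: [-0.3, -0.1, -4.0]
grip_width: 0.718
finger_force: 56.4
```

Run:
```python
from h import *
from rig import env
inc(cadpose(-.002,-.058,.15),cadpose(-.002,-.058,.095),cadpose(-.002,-.058,.082))
a=env.get_image("top"); b=env.get_image("scene"); np.savez("pics/top3.npz",**a)
im=a["frame"].astype(int); m=im.min(2)>150; m[:, :240]=0; m[:,290:]=0
g=cv2.cvtColor(a["frame"],cv2.COLOR_RGB2HSV); m=(g[...,1]<25)&(im.min(2)>158)
f=lambda d,c:cv2.resize(d["frame"][c[1]:c[3],c[0]:c[2],::-1],(400,300),interpolation=cv2.INTER_CUBIC)
cv2.imwrite("pics/s3.png",np.hstack([f(a,(220,165,360,270)),f(b,(260,140,460,290))]))
```

```text
t 10.95 pos [ 0.5281 -0.0139  0.2235] F [-0.3265 -0.1256 -4.0458] w 0.718
[0.004, 0.002, 0.129] [-0.002, -0.0, -0.002] mm 39 deg 0
[0.003, 0.003, 0.313] [-0.002, -0.0, -0.002] mm 94 deg 0
[0.003, 0.003, 0.356] [-0.002, -0.0, -0.002] mm 107 deg 0
```

View pics/s3.png

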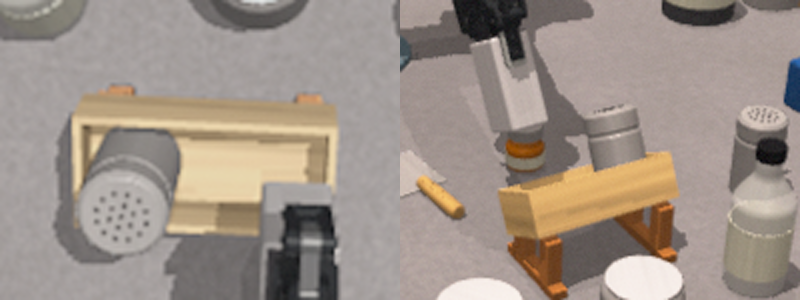

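The tin hangs over the −y end, base edges at crop x 263–333. That puts it about 3 mm nearer the end wall than intended, so I'll shift 4 mm to +y and insert with the force watched.

Emit:
{"method": "jog_arm", "body": {"increments": [[-1, 0.016, 0.003, 0.06, 0, 0, 0], [-1, 0.016, 0.003, 0.12, 0, 0, 0], [-1, 0.016, 0.003, 0.17, 0, 0, 0], [-1, 0.016, 0.003, 0.2, 0, 0, 0], [-1, 0.016, 0.003, 0.23, 0, 0, 0], [-1, 0.016, 0.003, 0.23, 0, 0, 0]]}}

```text
t: 11.65
eef_pos: [0.5626, -0.0082, 0.1664]
eef_rot: [[0.033, 0.881, 0.471], [0.999, -0.038, 0.002], [0.019, 0.471, -0.882]]
force: [-14.1, 1.7, 21.5]
grip_width: 0.721
finger_force: 108.0
```

Run:
```python
from h import *
from rig import env
inc(cadpose(-.002,-.054,.095),cadpose(-.002,-.054,.082))
a=env.get_image("top"); np.savez("pics/top4.npz",**a)
# shaker lid and tin/wall edges: row profile
im=cv2.cvtColor(a["frame"],cv2.COLOR_RGB2GRAY); s=a["frame"].astype(int); sat=s.max(2)-s.min(2)
for v in (226,229,232): print(v,[(u,int(im[v,u]),int(sat[v,u])) for u in range(306,340)])
```

```text
t 11.65 pos [ 0.5626 -0.0082  0.1664] F [-14.1031   1.6552  21.4998] w 0.721
[-0.003, -0.01, 0.091] [0.001, -0.001, -0.001] mm 27 deg 0
[-0.003, -0.01, 0.134] [0.001, -0.001, -0.001] mm 40 deg 0
226 [(306, 164, 59), (307, 166, 61), (308, 138, 37), (309, 118, 2), (310, 127, 5), (311, 129, 5), (312, 128, 5), (313, 129, 5), (314, 133, 5), (315, 98, 4), (316, 46, 3), (317, 46, 3), (318, 47, 2), (319, 47, 3), (320, 51, 2), (321, 80, 0), (322, 90, 1), (323, 88, 1), (324, 86, 0), (325, 86, 1), (326, 83, 1), (327, 61, 0), (328, 46, 3), (329, 44, 5), (330, 40, 5), (331, 89, 2), (332, 145, 20), (333, 131, 31), (334, 170, 61), (335, 207, 63), (336, 212, 61), (337, 186, 34), (338, 162, 6), (339, 165, 6)]
229 [(306, 161, 59), (307, 163, 62), (308, 138, 35), (309, 118, 2), (310, 127, 6), (311, 128, 6), (312, 128, 6), (313, 132, 7), (314, 106, 3), (315, 76, 3), (316, 85, 3), (317, 92, 2), (318, 93, 3), (319, 92, 2), (320, 108, 1), (321, 164, 4), (322, 184, 5), (323, 182, 4), (324, 181, 5), (325, 184, 4), (326, 165, 5), (327, 119, 1), (328, 92, 2), (329, 93, 4), (330, 92, 2), (331, 84, 3), (332, 118, 1), (333, 115, 17), (334, 190, 64), (335, 217, 64), (336, 209, 58), (337, 182, 31), (338, 161, 6), (339, 159, 7)]
232 [(306, 161, 60), (307, 146, 54), (308, 122, 21), (309, 140, 4), (310, 160, 7), (311, 163, 7), (312, 163, 6), (313, 163, 7), (314, 151, 6), (315, 98, 3), (316, 39, 2), (317, 48, 4), (318, 48, 4), (319, 46, 4), (320, 64, 3), (321, 93, 1), (322, 101, 2), (323, 101, 1), (324, 99, 1), (325, 101, 1), (326, 93, 1), (327, 67, 1), (328, 49, 5), (329, 51, 5), (330, 48, 5), (331, 136, 3), (332, 177, 5), (333, 156, 14), (334, 193, 60), (335, 217, 64), (336, 202, 52), (337, 174, 21), (338, 163, 6), (339, 165, 6)]
```

The tin met the rim: 26 N axial, with its base 41 mm above the floor, and it was nudged +x. Both grasps also centred about 2 mm further +x than measured, so the top camera is biased and the caddy is really near x = 0.623. I'll back off, correct and retry.

Emit:
{"method": "jog_arm", "body": {"increments": [[-1, 0, 0, -0.02, 0, 0, 0], [-1, 0, 0, -0.05, 0, 0, 0], [-1, 0, 0, -0.05, 0, 0, 0]]}}

```text
t: 12.0
eef_pos: [0.5537, -0.0081, 0.1767]
eef_rot: [[0.033, 0.884, 0.467], [0.999, -0.038, 0.002], [0.019, 0.467, -0.884]]
force: [0.2, 0.5, -3.2]
grip_width: 0.717
finger_force: 100.7
```

```bash
sed -i 's/\.621,\.045,\.059/.623,.045,.059/' h.py
python3 - <<'E'
from h import *
from rig import env
s=env.sense(); print(s["eef_rot"],s["finger_force"],s["ft_torque"])
inc(cadpose(-.0005,-.054,.13),cadpose(-.0005,-.054,.11),cadpose(-.0005,-.054,.082))
a=env.get_image("top"); b=env.get_image("scene"); np.savez("pics/top5.npz",**a)
f=lambda d,c:cv2.resize(d["frame"][c[1]:c[3],c[0]:c[2],::-1],(400,300),interpolation=cv2.INTER_CUBIC)
cv2.imwrite("pics/s5.png",np.hstack([f(a,(240,180,345,259)),f(b,(290,150,430,255))]))
E
```

```text
[[ 0.0329  0.8836  0.467 ]
 [ 0.9993 -0.038   0.0015]
 [ 0.0191  0.4667 -0.8842]] 100.726825799793 [-0.0085  0.6668  0.0136]
t 12.0 pos [ 0.5537 -0.0081  0.1767] F [ 0.169   0.475  -3.2402] w 0.717
[-0.002, 0.012, 0.021] [-0.002, -0.001, -0.001] mm 7 deg 0
[-0.002, 0.012, 0.088] [-0.002, -0.001, -0.001] mm 27 deg 0
[-0.003, 0.012, 0.181] [-0.002, -0.001, -0.001] mm 55 deg 0
```

View pics/s5.png

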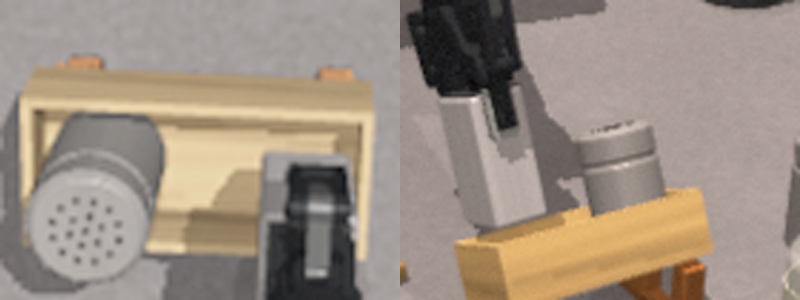

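The tin hangs straight in the fingers just above the mouth (scene crop base about (490,225)), and its base edge sits close to the lower wall. I'll retry, shifted 3.6 mm up-slope.

Emit:
{"method": "jog_arm", "body": {"increments": [[-1, 0, 0.012, 0, 0, 0, 0], [-1, 0, 0.012, 0.03, 0, 0, 0], [-1, 0, 0.012, 0.06, 0, 0, 0], [-1, 0, 0.012, 0.085, 0, 0, 0], [-1, 0, 0.012, 0.085, 0, 0, 0]]}}

```text
t: 12.6
eef_pos: [0.5703, -0.008, 0.1546]
eef_rot: [[0.032, 0.883, 0.468], [0.999, -0.037, 0.002], [0.019, 0.468, -0.884]]
force: [4.8, -0.6, -2.9]
grip_width: 0.718
finger_force: 99.2
```

It's now past the rim with little force, so I'll continue.

Emit:
{"method": "jog_arm", "body": {"increments": [[-1, 0, 0, 0.03, 0, 0, 0], [-1, 0, 0, 0.055, 0, 0, 0], [-1, 0, 0, 0.07, 0, 0, 0], [-1, 0, 0, 0.08, 0, 0, 0], [-1, 0, 0, 0.08, 0, 0, 0]]}}

```text
t: 13.1
eef_pos: [0.5812, -0.008, 0.134]
eef_rot: [[0.032, 0.883, 0.468], [0.999, -0.037, 0.002], [0.019, 0.468, -0.884]]
force: [8.0, -0.4, -2.3]
grip_width: 0.722
finger_force: 98.6
```

Emit:
{"method": "jog_arm", "body": {"increments": [[-1, 0, 0, 0.004, 0, 0, 0], [-1, 0, 0, 0.008, 0, 0, 0], [-1, 0, 0, 0.008, 0, 0, 0]]}}

```text
t: 13.4
eef_pos: [0.582, -0.0079, 0.1323]
eef_rot: [[0.032, 0.883, 0.468], [0.999, -0.037, 0.002], [0.019, 0.468, -0.884]]
force: [6.2, -0.7, -0.1]
grip_width: 0.717
finger_force: 99.3
```

Run:
```python
from h import *
inc(cadpose(-.0005,-.054,.0807))
```

```text
t 13.4 pos [ 0.582  -0.0079  0.1323] F [ 6.1723 -0.689  -0.0983] w 0.717
[-0.003, -0.002, 0.011] [-0.001, -0.001, -0.0] mm 3 deg 0
```

Emit:
{"method": "jog_arm", "body": {"increments": [[-1, 0, 0, 0.005, 0, 0, 0], [-1, 0, 0, 0.01, 0, 0, 0], [-1, 0, 0, 0.014, 0, 0, 0], [-1, 0, 0, 0.014, 0, 0, 0]]}}

```text
t: 13.8
eef_pos: [0.5832, -0.007, 0.13]
eef_rot: [[0.031, 0.883, 0.469], [0.999, -0.037, 0.004], [0.02, 0.468, -0.883]]
force: [-10.5, 3.2, 20.2]
grip_width: 0.722
finger_force: 88.9
```

Emit:
{"method": "jog_arm", "body": {"increments": [[1, 0, 0, 0, 0, 0, 0], [1, 0, 0, 0, 0, 0, 0], [1, 0, 0, 0, 0, 0, 0], [1, 0, 0, 0, 0, 0, 0], [1, 0, 0, 0, 0, 0, 0], [1, 0, 0, -0.06, 0, 0, 0], [1, 0, 0, -0.18, 0, 0, 0], [1, 0, 0, -0.32, 0, 0, 0], [1, 0, 0, -0.45, 0, 0, 0], [1, 0, 0, -0.45, 0, 0, 0]]}}

```text
t: 14.8
eef_pos: [0.5213, -0.0084, 0.2529]
eef_rot: [[0.032, 0.88, 0.473], [0.999, -0.037, 0.001], [0.018, 0.473, -0.881]]
force: [1.7, 0.3, 0.7]
grip_width: 1.001
finger_force: 0.0
```

Run:
```python
from h import *
R=down(-28.8); inc((R,[.427,-.2393,.2]),(R,[.427,-.2393,.08]))
```

```text
t 14.8 pos [ 0.5213 -0.0084  0.2529] F [1.6942 0.2643 0.651 ] w 1.001
[-0.782, -0.331, 0.006] [0.305, -0.085, 0.29] mm 255 deg 39
[-0.79, -0.521, 0.358] [0.305, -0.085, 0.29] mm 303 deg 39
```

Emit:
{"method": "jog_arm", "body": {"increments": [[1, -0.782, -0.331, 0.006, 0.305, -0.085, 0.29], [1, -0.782, -0.331, 0.006, 0.305, -0.085, 0.29], [1, -0.782, -0.331, 0.006, 0.305, -0.085, 0.29], [1, -0.782, -0.331, 0.006, 0.305, -0.085, 0.29], [1, -0.782, -0.331, 0.006, 0.305, -0.085, 0.29], [1, -0.782, -0.331, 0.006, 0.305, -0.085, 0.29], [1, -0.782, -0.331, 0.006, 0.305, -0.085, 0.29], [1, -0.782, -0.331, 0.006, 0.305, -0.085, 0.29], [1, -0.782, -0.331, 0.006, 0.305, -0.085, 0.29]]}}

```text
t: 15.7
eef_pos: [0.4254, -0.2373, 0.1949]
eef_rot: [[0.479, 0.878, -0.008], [0.878, -0.479, 0.001], [-0.003, -0.007, -1.0]]
force: [-0.3, 0.1, -0.1]
grip_width: 1.002
finger_force: 0.0
```

Run:
```python
from h import *
from rig import env
R=down(-28.8); inc((R,[.427,-.2393,.2]),(R,[.427,-.2393,.08]))
d=env.get_image("wrist"); im=d["frame"].astype(int)
P=[proj(d,p) for p in box(BR,.064,.046,.105)]; print("pred corners",np.array(P))
print(im[int(np.mean(P,0)[1]),int(np.mean(P,0)[0])])
c0=np.mean(P,0); ref=im[int(c0[1])-4:int(c0[1])+5,int(c0[0])-4:int(c0[0])+5].mean((0,1))
m=(np.abs(im-ref).max(2)<9); m=cv2.morphologyEx(m.astype(np.uint8),cv2.MORPH_OPEN,np.ones((5,5)))
c=blob(m,c0); r=cv2.minAreaRect(c); print(r); b=cv2.boxPoints(r); print(b); rect(d,b,.105)
a=env.get_image("top"); np.savez("pics/top6.npz",**a); b=env.get_image("scene")
f=lambda d,c,s:cv2.resize(d["frame"][c[1]:c[3],c[0]:c[2],::-1],s,interpolation=cv2.INTER_CUBIC)
cv2.imwrite("pics/s6.png",np.vstack([np.hstack([f(a,(240,180,345,259),(400,300)),f(b,(290,150,430,255),(400,300))]),np.hstack([f(d,(0,0,640,480),(400,300))]*2)]))
```

```text
t 15.7 pos [ 0.4254 -0.2373  0.1949] F [-0.3284  0.1019 -0.0874] w 1.002
[-0.003, 0.008, -0.017] [-0.005, 0.002, 0.002] mm 6 deg 0
[-0.002, 0.011, 0.383] [-0.005, 0.002, 0.002] mm 115 deg 0
pred corners [[383.7056 216.9994]
 [379.5759 300.2026]
 [260.4329 299.6005]
 [257.1129 216.5082]]
[151 146 130]
((320.0184631347656, 266.9491271972656), (83.24957275390625, 97.80936431884766), 71.25865936279297)
[[260.3329 243.2442]
 [352.9562 211.8185]
 [379.704  290.654 ]
 [287.0807 322.0798]]
centre [ 0.4235 -0.2435] sides mm [50.2 45.7 53.2 47. ] long axis deg 171.42938559519868
```

View pics/s6.png

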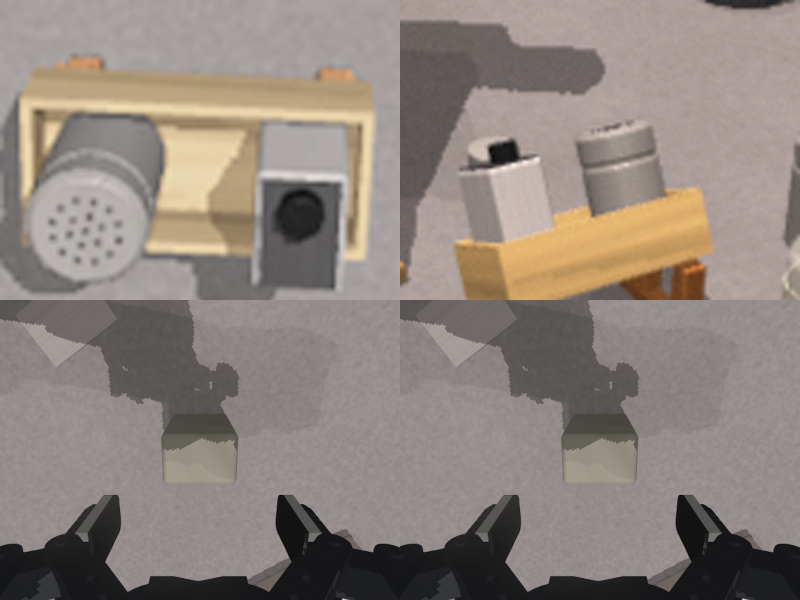

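The shaker and tin both stand deep and upright in the caddy (top crop: lid (88,225), tin edges 257–343). The brick is straight in the wrist view. The gap between shaker and tin works out at only about 48–50 mm for the 46 mm brick, while the tin has about 7 mm spare behind it. I'll re-grip the tin and slide it 5 mm towards −y first.

Run:
```python
from h import *
inc(cadpose(0,-.054,.2),cadpose(0,-.054,.0815),cadpose(0,-.059,.0815))
```

```text
t 15.85 pos [ 0.4256 -0.2376  0.1951] F [-0.7347  0.2077  0.3131] w 1.0
[0.831, -0.069, -0.134] [-0.307, 0.084, -0.289] mm 253 deg 39
[0.921, 0.097, 0.214] [-0.307, 0.084, -0.289] mm 285 deg 39
[0.906, 0.104, 0.214] [-0.307, 0.084, -0.289] mm 281 deg 39
```

Emit:
{"method": "jog_arm", "body": {"increments": [[1, 0.05, 0, -0.15, 0, 0, 0], [1, 0.2, 0, -0.25, -0.08, 0.02, -0.07], [1, 0.5, -0.05, -0.25, -0.2, 0.05, -0.17], [1, 0.831, -0.069, -0.134, -0.307, 0.084, -0.289], [1, 0.831, -0.069, -0.134, -0.307, 0.084, -0.289], [1, 0.831, -0.069, -0.134, -0.307, 0.084, -0.289], [1, 0.831, -0.069, -0.134, -0.307, 0.084, -0.289], [1, 0.831, -0.069, -0.134, -0.307, 0.084, -0.289], [1, 0.831, -0.069, -0.134, -0.307, 0.084, -0.289], [1, 0.831, -0.069, -0.134, -0.307, 0.084, -0.289], [1, 0.831, -0.069, -0.134, -0.307, 0.084, -0.289]]}}

```text
t: 16.95
eef_pos: [0.5281, -0.0116, 0.235]
eef_rot: [[0.036, 0.882, 0.469], [0.999, -0.04, -0.002], [0.017, 0.469, -0.883]]
force: [-0.9, 0.3, -0.5]
grip_width: 1.002
finger_force: 0.0
```

Run:
```python
from h import *
inc(cadpose(0,-.054,.0815),cadpose(0,-.059,.0815))
```

```text
t 16.95 pos [ 0.5281 -0.0116  0.235 ] F [-0.8642  0.2875 -0.5311] w 1.002
[0.009, -0.003, 0.395] [-0.0, 0.001, -0.002] mm 119 deg 0
[-0.007, -0.003, 0.395] [-0.0, 0.001, -0.002] mm 119 deg 0
```

Emit:
{"method": "jog_arm", "body": {"increments": [[1, 0.009, -0.003, 0.12, 0, 0, 0], [1, 0.009, -0.003, 0.24, 0, 0, 0], [1, 0.009, -0.003, 0.33, 0, 0, 0], [1, 0.009, -0.003, 0.385, 0, 0, 0], [1, 0.009, -0.003, 0.385, 0, 0, 0], [-1, 0.009, -0.003, 0.385, 0, 0, 0], [-1, 0.009, -0.003, 0.385, 0, 0, 0], [-1, 0.009, -0.003, 0.385, 0, 0, 0], [-1, 0.009, -0.003, 0.385, 0, 0, 0], [-1, 0.009, -0.003, 0.385, 0, 0, 0], [-1, 0.009, -0.003, 0.385, 0, 0, 0], [-1, 0.009, -0.003, 0.385, 0, 0, 0]], "squeeze": 25}}

```text
t: 18.15
eef_pos: [0.5803, -0.0078, 0.1324]
eef_rot: [[0.035, 0.883, 0.468], [0.999, -0.039, -0.001], [0.017, 0.468, -0.884]]
force: [-5.8, -0.8, 3.7]
grip_width: 0.723
finger_force: 29.8
```

Emit:
{"method": "jog_arm", "body": {"increments": [[-1, -0.006, 0, 0, 0, 0, 0], [-1, -0.013, 0, 0, 0, 0, 0], [-1, -0.02, 0, 0, 0, 0, 0], [-1, -0.02, 0, 0, 0, 0, 0]]}}

```text
t: 18.55
eef_pos: [0.5804, -0.012, 0.1325]
eef_rot: [[0.032, 0.883, 0.469], [0.999, -0.038, 0.003], [0.021, 0.469, -0.883]]
force: [-5.6, 4.7, 5.1]
grip_width: 0.725
finger_force: 29.9
```

Emit:
{"method": "jog_arm", "body": {"increments": [[-1, -0.006, 0, 0, 0, 0, 0], [-1, -0.006, 0, 0, 0, 0, 0], [1, -0.006, 0, 0, 0, 0, 0], [1, -0.006, 0, 0, 0, 0, 0], [1, -0.006, 0, 0, 0, 0, 0], [1, -0.006, 0, 0, 0, 0, 0], [1, -0.006, 0, 0, 0, 0, 0], [1, -0.006, 0, -0.08, 0, 0, 0], [1, -0.006, 0, -0.2, 0, 0, 0], [1, -0.006, 0, -0.33, 0, 0, 0], [1, -0.006, 0, -0.45, 0, 0, 0], [1, -0.006, 0, -0.45, 0, 0, 0]], "squeeze": 50}}

```text
t: 19.75
eef_pos: [0.5189, -0.0158, 0.2567]
eef_rot: [[0.034, 0.879, 0.476], [0.999, -0.038, -0.002], [0.016, 0.476, -0.88]]
force: [0.7, -0.4, 0.2]
grip_width: 1.001
finger_force: 0.0
```

Run:
```python
from h import *
from rig import env
R=down(-28.8); o=R@[.0015,0,0]; inc((R,o+[.427,-.2393,.2]),(R,o+[.427,-.2393,.08]))
a=env.get_image("top"); np.savez("pics/top7.npz",**a)
```

```text
t 19.75 pos [ 0.5189 -0.0158  0.2567] F [ 0.6896 -0.3862  0.1555] w 1.001
[-0.753, -0.329, 0.024] [0.307, -0.084, 0.289] mm 247 deg 39
[-0.76, -0.519, 0.375] [0.307, -0.084, 0.289] mm 298 deg 39
```

Emit:
{"method": "jog_arm", "body": {"increments": [[1, -0.753, -0.329, 0.024, 0.307, -0.084, 0.289], [1, -0.753, -0.329, 0.024, 0.307, -0.084, 0.289], [1, -0.753, -0.329, 0.024, 0.307, -0.084, 0.289], [1, -0.753, -0.329, 0.024, 0.307, -0.084, 0.289], [1, -0.753, -0.329, 0.024, 0.307, -0.084, 0.289], [1, -0.753, -0.329, 0.024, 0.307, -0.084, 0.289], [1, -0.753, -0.329, 0.024, 0.307, -0.084, 0.289], [1, -0.753, -0.329, 0.024, 0.307, -0.084, 0.289], [1, -0.753, -0.329, 0.024, 0.307, -0.084, 0.289], [1, -0.753, -0.329, 0.024, 0.307, -0.084, 0.289]]}}

```text
t: 20.8
eef_pos: [0.426, -0.2361, 0.1949]
eef_rot: [[0.479, 0.878, -0.008], [0.878, -0.479, 0.001], [-0.003, -0.007, -1.0]]
force: [-0.0, -0.2, 1.4]
grip_width: 1.004
finger_force: 0.0
```

Run:
```python
from h import *
from rig import env
R=down(-28.8); o=R@[.0015,0,0]; inc((R,o+[.427,-.2393,.2]),(R,o+[.427,-.2393,.079]))
# gap between shaker and tin in top view: lid circle and tin shoulder edges
a=env.get_image("top"); np.savez("pics/top8.npz",**a); im=a["frame"].astype(int); sat=im.max(2)-im.min(2); g=im.mean(2).astype(int)
# wood is saturated: grey pixels inside caddy window are the objects
for v in (216,220,224,228,232,236,240):
    w=(sat[v,246:340]<22); r=np.flatnonzero(np.diff(np.r_[0,w.astype(int),0])); print(v,[(246+int(x),246+int(y)-1) for x,y in zip(r[::2],r[1::2]) if y-x>3])
k,m=cv2.threshold(((im.min(2)>150)&(sat<25)).astype(np.uint8),0,1,0)
z=g[225:255,248:290]; print([(v,[int(x) for x in g[v,248:286:2]]) for v in (232,238,244)])
```

```text
t 20.8 pos [ 0.426  -0.2361  0.1949] F [-0.0098 -0.1713  1.4075] w 1.004
[-0.003, 0.008, -0.017] [-0.004, 0.002, 0.002] mm 6 deg 0
[-0.002, 0.011, 0.386] [-0.004, 0.002, 0.002] mm 116 deg 0
216 [(255, 281), (311, 333)]
220 [(253, 282), (311, 333)]
224 [(251, 282), (311, 333)]
228 [(249, 281), (310, 333)]
232 [(248, 280), (310, 333)]
236 [(246, 279), (310, 333)]
240 [(246, 278), (310, 333)]
[(232, [156, 172, 178, 179, 178, 172, 141, 176, 143, 180, 177, 177, 181, 179, 159, 116, 127, 190, 202]), (238, [169, 180, 162, 139, 179, 146, 171, 170, 169, 169, 178, 143, 168, 177, 172, 154, 143, 154, 156]), (244, [136, 180, 180, 179, 181, 178, 147, 155, 163, 154, 178, 163, 174, 177, 164, 175, 204, 198, 198])]
```

The gap is now about 52–54 mm, centred at local y ≈ −0.010. Next, the brick.

Emit:
{"method": "jog_arm", "body": {"increments": [[1, -0.002, 0.009, 0.1, -0.004, 0, 0], [1, -0.002, 0.01, 0.2, -0.004, 0, 0], [1, -0.002, 0.011, 0.3, -0.004, 0, 0], [1, -0.002, 0.011, 0.386, -0.004, 0, 0], [1, -0.002, 0.011, 0.386, -0.004, 0, 0], [-1, -0.002, 0.011, 0.386, -0.004, 0, 0], [-1, -0.002, 0.011, 0.386, -0.004, 0, 0], [-1, -0.002, 0.011, 0.386, -0.004, 0, 0], [-1, -0.002, 0.011, 0.386, -0.004, 0, 0], [-1, -0.002, 0.011, 0.386, -0.004, 0, 0], [-1, -0.002, 0.011, 0.386, -0.004, 0, 0], [-1, -0.002, 0.011, 0.386, -0.004, 0, 0], [-1, -0.002, 0.011, 0.386, -0.004, 0, 0]], "squeeze": 55}}

```text
t: 22.15
eef_pos: [0.4279, -0.2394, 0.0802]
eef_rot: [[0.481, 0.877, -0.001], [0.877, -0.481, -0.003], [-0.003, 0.0, -1.0]]
force: [-2.8, 2.8, 7.1]
grip_width: 0.742
finger_force: 63.1
```

Run:
```python
from h import *
inc((down(-28.8),[.427,-.2393,.26]),cadpose(.001,-.010,.21),cadpose(.001,-.010,.135))
```

```text
t 22.15 pos [ 0.4279 -0.2394  0.0802] F [-2.8002  2.8163  7.1398] w 0.742
[-0.003, -0.003, -0.599] [0.0, 0.002, 0.001] mm 180 deg 0
[0.956, -0.156, -0.551] [-0.303, 0.085, -0.29] mm 334 deg 38
[1.013, -0.053, -0.331] [-0.303, 0.085, -0.29] mm 320 deg 38
```

Emit:
{"method": "jog_arm", "body": {"increments": [[-1, 0, 0, -0.1, 0, 0, 0], [-1, 0, 0, -0.25, 0, 0, 0], [-1, 0, 0, -0.4, 0, 0, 0], [-1, 0, 0, -0.55, 0, 0, 0], [-1, 0, 0, -0.67, 0, 0, 0], [-1, 0.25, -0.05, -0.67, -0.08, 0.02, -0.07], [-1, 0.5, -0.1, -0.67, -0.15, 0.04, -0.15], [-1, 0.75, -0.13, -0.62, -0.22, 0.06, -0.22], [-1, 0.956, -0.153, -0.551, -0.303, 0.085, -0.29], [-1, 0.956, -0.153, -0.551, -0.303, 0.085, -0.29], [-1, 0.956, -0.153, -0.551, -0.303, 0.085, -0.29], [-1, 0.956, -0.153, -0.551, -0.303, 0.085, -0.29], [-1, 0.956, -0.153, -0.551, -0.303, 0.085, -0.29], [-1, 0.956, -0.153, -0.551, -0.303, 0.085, -0.29], [-1, 0.956, -0.153, -0.551, -0.303, 0.085, -0.29], [-1, 0.956, -0.153, -0.551, -0.303, 0.085, -0.29], [-1, 0.956, -0.153, -0.551, -0.303, 0.085, -0.29]]}}

```text
t: 23.85
eef_pos: [0.5257, 0.0336, 0.2433]
eef_rot: [[0.034, 0.883, 0.468], [0.999, -0.038, -0.001], [0.017, 0.468, -0.884]]
force: [-0.7, -0.6, -7.5]
grip_width: 0.738
finger_force: 66.7
```

Run:
```python
from h import *
from rig import env
inc(cadpose(.002,-.010,.21),cadpose(.002,-.010,.135),cadpose(.002,-.010,.085))
a=env.get_image("top"); np.savez("pics/top9.npz",**a)
im=a["frame"].astype(int)
for v in (214,220,226): print(v,[tuple(int(q) for q in im[v,u]) for u in range(278,316,1)])
C=CAD
for s in (-1,1): print(proj(a,CAD[1]+CAD[0]@[.034,-.010+s*.023,.13]))
```

```text
t 23.85 pos [0.5257 0.0336 0.2433] F [-0.6829 -0.5693 -7.4762] w 0.738
[0.005, 0.003, -0.005] [-0.001, 0.001, -0.001] mm 2 deg 0
[0.005, 0.004, 0.245] [-0.001, 0.001, -0.001] mm 73 deg 0
[0.005, 0.004, 0.411] [-0.001, 0.001, -0.001] mm 123 deg 0
214 [(135, 130, 128), (134, 130, 127), (129, 125, 124), (162, 148, 131), (208, 184, 149), (219, 194, 154), (217, 192, 153), (216, 192, 153), (204, 180, 142), (196, 172, 134), (195, 171, 134), (195, 172, 134), (196, 171, 134), (194, 170, 133), (193, 170, 133), (193, 169, 131), (193, 170, 131), (193, 169, 132), (193, 168, 131), (191, 167, 130), (192, 168, 130), (192, 168, 130), (192, 168, 131), (192, 168, 132), (192, 168, 131), (190, 166, 128), (190, 166, 130), (191, 167, 129), (193, 171, 133), (173, 151, 116), (156, 134, 102), (157, 135, 103), (142, 123, 95), (137, 128, 123), (156, 153, 152), (170, 165, 164), (173, 167, 165), (173, 167, 166)]
220 [(129, 123, 120), (128, 123, 121), (125, 121, 118), (119, 116, 114), (110, 106, 107), (182, 162, 134), (224, 201, 162), (232, 210, 170), (230, 207, 168), (230, 207, 168), (231, 208, 169), (230, 207, 1
[... 437 characters left out ...]
67, 166)]
226 [(124, 118, 116), (121, 116, 114), (116, 112, 109), (104, 102, 101), (161, 144, 122), (221, 201, 161), (234, 216, 175), (233, 216, 174), (233, 216, 175), (233, 216, 174), (232, 210, 168), (230, 205, 164), (231, 207, 166), (231, 206, 165), (231, 206, 166), (230, 205, 165), (230, 205, 165), (230, 206, 165), (229, 205, 165), (230, 205, 166), (230, 205, 165), (230, 205, 165), (218, 193, 153), (184, 160, 124), (166, 143, 110), (168, 144, 112), (166, 144, 110), (168, 145, 112), (168, 145, 112), (167, 145, 112), (168, 145, 112), (158, 136, 105), (168, 159, 153), (195, 190, 189), (203, 198, 196), (201, 196, 194), (207, 202, 200), (212, 207, 205)]
[309.3374 227.4193]
[282.5363 226.3915]
```

Run:
```python
from h import *
a=dict(np.load("pics/top9.npz")); im=a["frame"].astype(int); sat=im.max(2)-im.min(2)
for v in (228,230,232,234,236,240): print(v,"".join("#" if sat[v,u]<22 else "." for u in range(246,340)),[int(im[v,u].mean()) for u in range(277,313)])
```

```text
228 ...#################################............................########################....## [141, 133, 115, 107, 96, 170, 205, 190, 152, 140, 141, 139, 137, 137, 137, 146, 153, 152, 153, 151, 152, 152, 163, 146, 124, 128, 128, 128, 129, 129, 130, 130, 125, 167, 151, 92]
230 ...################################....#################################################....## [120, 144, 131, 103, 122, 186, 179, 124, 104, 114, 115, 115, 115, 115, 116, 115, 113, 115, 115, 114, 114, 113, 112, 115, 114, 113, 114, 113, 113, 113, 113, 113, 112, 148, 136, 92]
232 ..#################################...##################################################...### [125, 97, 113, 102, 162, 193, 157, 99, 109, 114, 113, 112, 112, 112, 112, 112, 111, 112, 114, 114, 113, 112, 113, 113, 113, 113, 113, 116, 117, 117, 116, 115, 112, 140, 133, 98]
234 ..#################################...##################################################...### [150, 99, 87, 98, 169, 181, 133, 100, 112, 115, 116, 118, 115, 112, 113, 113, 114, 115, 115, 115, 115, 115, 115, 116, 115, 115, 114, 115, 118, 117, 116, 113, 110, 151, 139, 96]
236 ##################################...###################################################...### [159, 116, 81, 92, 100, 91, 91, 106, 113, 110, 81, 57, 56, 76, 77, 72, 70, 70, 70, 79, 86, 85, 85, 88, 85, 84, 92, 107, 113, 114, 114, 113, 111, 153, 134, 89]
240 #################################....###################################################...### [113, 104, 103, 114, 117, 97, 84, 87, 83, 59, 41, 40, 37, 51, 63, 63, 61, 62, 68, 71, 68, 70, 53, 39, 41, 40, 59, 88, 111, 117, 117, 114, 112, 125, 110, 90]
```

The brick's edges are at columns 283.7–309.7, which agrees with the TCP to within 1 mm. I'll shift 1.5 mm to +y and insert in stages.

Emit:
{"method": "jog_arm", "body": {"increments": [[-1, 0.005, 0.004, 0.06, 0, 0, 0], [-1, 0.005, 0.004, 0.13, 0, 0, 0], [-1, 0.005, 0.004, 0.19, 0, 0, 0], [-1, 0.005, 0.004, 0.24, 0, 0, 0], [-1, 0.005, 0.004, 0.26, 0, 0, 0], [-1, 0.005, 0.004, 0.26, 0, 0, 0]]}}

```text
t: 24.5
eef_pos: [0.5628, 0.0358, 0.1738]
eef_rot: [[0.033, 0.884, 0.466], [0.999, -0.037, 0.0], [0.017, 0.466, -0.885]]
force: [0.0, 0.6, -7.4]
grip_width: 0.743
finger_force: 66.4
```

Emit:
{"method": "jog_arm", "body": {"increments": [[-1, 0, 0, 0.01, 0, 0, 0], [-1, 0, 0, 0.02, 0, 0, 0], [-1, 0, 0, 0.03, 0, 0, 0], [-1, 0, 0, 0.04, 0, 0, 0], [-1, 0, 0, 0.04, 0, 0, 0]]}}

```text
t: 25.0
eef_pos: [0.5691, 0.036, 0.1642]
eef_rot: [[0.032, 0.883, 0.468], [0.999, -0.037, 0.0], [0.017, 0.468, -0.884]]
force: [0.7, -0.0, -7.4]
grip_width: 0.745
finger_force: 67.4
```

Run:
```python
from h import *
inc(cadpose(.002,-.010,.13),cadpose(.002,-.010,.08))
```

```text
t 25.0 pos [0.5691 0.036  0.1642] F [ 0.7055 -0.0414 -7.4177] w 0.745
[-0.004, -0.0, -0.039] [-0.001, -0.0, 0.0] mm 12 deg 0
[-0.004, -0.0, 0.127] [-0.001, -0.0, 0.0] mm 38 deg 0
```

The brick is 7 mm inside the mouth with no contact force. Continuing down.

Emit:
{"method": "jog_arm", "body": {"increments": [[-1, 0, 0, 0.025, 0, 0, 0], [-1, 0, 0, 0.05, 0, 0, 0], [-1, 0, 0, 0.075, 0, 0, 0], [-1, 0, 0, 0.095, 0, 0, 0], [-1, 0, 0, 0.11, 0, 0, 0], [-1, 0, 0, 0.11, 0, 0, 0]]}}

```text
t: 25.6
eef_pos: [0.5842, 0.036, 0.1341]
eef_rot: [[0.032, 0.884, 0.467], [0.999, -0.037, 0.0], [0.017, 0.467, -0.884]]
force: [-0.3, -0.7, -7.8]
grip_width: 0.742
finger_force: 67.3
```

Emit:
{"method": "jog_arm", "body": {"increments": [[-1, 0, 0, 0.005, 0, 0, 0], [-1, 0, 0, 0.01, 0, 0, 0], [-1, 0, 0, 0.014, 0, 0, 0], [-1, 0, 0, 0.014, 0, 0, 0]]}}

```text
t: 26.0
eef_pos: [0.5863, 0.0362, 0.1321]
eef_rot: [[0.032, 0.883, 0.469], [0.999, -0.036, 0.0], [0.017, 0.469, -0.883]]
force: [-4.7, 0.8, -1.1]
grip_width: 0.742
finger_force: 68.6
```

Run:
```python
from h import *
inc(cadpose(.002,-.010,.08))
```

```text
t 26.0 pos [0.5863 0.0362 0.1321] F [-4.7391  0.7747 -1.0881] w 0.742
[-0.004, -0.001, 0.006] [-0.0, -0.0, 0.0] mm 2 deg 0
```

Emit:
{"method": "jog_arm", "body": {"increments": [[-1, 0, 0, 0.004, 0, 0, 0], [-1, 0, 0, 0.004, 0, 0, 0]]}}

```text
t: 26.2
eef_pos: [0.5863, 0.0363, 0.132]
eef_rot: [[0.032, 0.883, 0.469], [0.999, -0.036, 0.0], [0.017, 0.469, -0.883]]
force: [-15.2, 0.9, 11.0]
grip_width: 0.742
finger_force: 70.3
```

Emit:
{"method": "jog_arm", "body": {"increments": [[1, 0, 0, 0, 0, 0, 0], [1, 0, 0, 0, 0, 0, 0], [1, 0, 0, 0, 0, 0, 0], [1, 0, 0, 0, 0, 0, 0], [1, 0, 0, 0, 0, 0, 0], [1, 0, 0, -0.06, 0, 0, 0], [1, 0, 0, -0.18, 0, 0, 0], [1, 0, 0, -0.32, 0, 0, 0], [1, 0, 0, -0.45, 0, 0, 0], [1, 0, 0, -0.6, 0, 0, 0], [1, 0, 0, -0.65, 0, 0, 0], [1, -0.3, 0, -0.7, 0, 0, 0], [1, -0.6, 0, -0.7, 0, 0, 0], [1, -0.9, 0, -0.7, 0, 0, 0], [1, -1, 0, -0.7, 0, 0, 0], [1, -1, 0, -0.7, 0, 0, 0], [1, -1, 0, -0.7, 0, 0, 0], [1, -1, 0, -0.7, 0, 0, 0]]}}

```text
t: 28.0
eef_pos: [0.4786, -0.2703, 0.3106]
eef_rot: [[0.04, 0.883, 0.468], [0.999, -0.042, -0.005], [0.015, 0.468, -0.884]]
force: [0.3, 0.1, 0.3]
grip_width: 1.001
finger_force: 0.0
```

Run:
```python
from h import *
from rig import env
a=env.get_image("top"); b=env.get_image("scene"); np.savez("pics/topA.npz",**a); np.savez("pics/sceneA.npz",**b)
o=dict(np.load("pics/top0.npz"))["frame"].astype(int)
im=a["frame"].astype(int); sat=im.max(2)-im.min(2)
for v in range(200,268,3): print(v,"".join("#" if sat[v,u]<22 and im[v,u].mean()>=90 else "x" if sat[v,u]<22 else "." for u in range(242,342)))
# predicted top corners when seated against the lower wall (x=-.0015 in frame .623)
for n,y,w,l,h in [("brick",-.010,.064,.046,.105),("tin",-.059,.062,.044,.098)]:
    print(n,np.round([proj(a,CAD[1]+CAD[0]@[-.001+sx*w/2,y+sy*l/2,h]) for sx,sy in [(1,1),(1,-1),(-1,-1),(-1,1)]],1).tolist(), np.round([proj(b,CAD[1]+CAD[0]@[-.001+sx*w/2,y+sy*l/2,h]) for sx,sy in [(1,1),(1,-1),(-1,-1),(-1,1)]],1).tolist())
print("lid",proj(a,CAD[1]+CAD[0]@[-.003,.05,.103]))
df=np.abs(im-o).max(2); n,l,s,c=cv2.connectedComponentsWithStats(cv2.morphologyEx((df>45).astype(np.uint8),cv2.MORPH_OPEN,np.ones((3,3))))
print([(s[i].tolist()) for i in range(1,n) if s[i,4]>40])
```

```text
200 ######......................................................................................########
203 ####............................................................................................####
206 ###.............................................................................................####
209 ###..............................................................................................###
212 ###............#######################......######################x...##############.............###
215 ###...........##########################...########################..#######################....####
218 ###.........############################xx#########################..#######################....####
221 ###........############################xx#########################...#######################....####
224 ###......#############################xx##########################...#######################....####
227 ###.....#############################xxx##########################..########################....####
230 ###....###############################xx######
[... 1164 characters left out ...]
#############################################
266 ####################################################################################################
brick [[283.4, 222.8], [309.4, 223.8], [308.2, 256.4], [283.0, 255.4]] [[356.7, 197.3], [337.8, 202.5], [324.9, 203.5], [343.1, 198.5]]
tin [[311.7, 222.9], [336.3, 223.9], [334.3, 255.2], [310.4, 254.3]] [[336.7, 206.3], [317.9, 211.6], [306.2, 212.1], [324.2, 207.0]]
lid [262.6999 239.1553]
[[433, 209, 38, 36, 810], [461, 210, 24, 30, 531], [252, 212, 82, 44, 1865], [249, 231, 9, 11, 57], [491, 263, 149, 217, 15057], [232, 293, 177, 187, 8935], [410, 298, 28, 35, 648], [205, 302, 20, 28, 219], [0, 399, 53, 37, 1122], [54, 443, 79, 37, 1281]]
```

Run:
```python
from h import *
a=dict(np.load("pics/topA.npz")); b=dict(np.load("pics/sceneA.npz")); g=a["frame"].astype(int).mean(2).astype(int); gs=b["frame"].astype(int).mean(2).astype(int)
for u in (288,296,304): print("brick col",u,"rows 205-262",g[205:262,u].tolist())
for u in (314,323,331): print("tin col",u,g[205:262,u].tolist())
# scene: top corners
for v in range(188,240,2): print(v,"".join("%3d "%(x//1) for x in gs[v,298:372:3]))
```

```text
brick col 288 rows 205-262 [157, 158, 179, 200, 195, 144, 96, 112, 111, 113, 113, 113, 112, 114, 114, 117, 118, 118, 115, 136, 156, 156, 155, 153, 151, 149, 149, 148, 148, 150, 151, 152, 153, 156, 155, 156, 158, 159, 157, 158, 158, 157, 156, 155, 155, 154, 155, 154, 155, 158, 148, 121, 105, 109, 146, 164, 158]
brick col 296 rows 205-262 [157, 159, 172, 195, 206, 166, 96, 113, 108, 109, 109, 108, 110, 112, 117, 117, 116, 116, 113, 126, 148, 155, 149, 149, 151, 151, 153, 154, 156, 157, 159, 159, 159, 158, 159, 158, 158, 156, 156, 155, 155, 154, 154, 156, 156, 156, 157, 157, 157, 157, 159, 135, 101, 99, 134, 156, 154]
brick col 304 rows 205-262 [155, 160, 157, 186, 205, 183, 123, 98, 114, 114, 114, 114, 115, 115, 116, 116, 116, 115, 114, 115, 146, 158, 156, 157, 157, 158, 160, 160, 160, 160, 158, 158, 158, 158, 156, 156, 155, 156, 157, 158, 157, 157, 157, 158, 158, 158, 157, 157, 157, 158, 163, 143, 111, 106, 147, 165, 159]
tin col 314 [154, 158, 160, 175, 196, 201, 168, 149, 167, 166, 166, 165, 166, 166, 166, 166, 165, 164, 164, 167, 204, 202, 137, 85, 87, 88, 90, 89, 89, 92, 91, 75, 5
[... 2686 characters left out ...]
32 167 188 189 188 185 187 173  89 120 115 113 145 165 177 173 173 176 
228 168 164 162 166 160 134 132 134 152 191 189 185 185 187 181  80 116 147 170 174 175 176 175 177 171 
230 163 163 165 169 163 134 134 134 140 191 187 188 188 189 189 168 172 176 172 176 174 174 172 168 168 
232 162 165 157 161 164 133 132 135 134 191 187 186 192 180 176 174 174 173 176 175 171 169 167 165 171 
234 165 165 164 159 190 169 146 149 133 191 187 178 174 172 175 176 177 172 173 168 166 168 169 170 174 
236 166 167 166 167 128 133 123 136 151 178 174 176 176 174 175 175 170 171 168 170 168 170 172 167 159 
238 169 165 164 165 127 126 126 129 127 175 176 176 175 173 169 168 167 169 169 170 167 163 158 152 150
```

The brick and tin top edges match the fully seated positions to about 1 px in both views, and the shaker lid matches in the top view. The arm is clear of everything, so I'm handing in.

```bash
python3 -c "
from rig import env
print(env.close_job())"
```

```text
the job is handed in; nothing more can be done
None
```

The plain shaker, brick and tin stand side by side on the caddy floor, matching their seated positions to about 1 px (2 mm) in the last images; the job was handed in at about 28 s, and no verdict came back.

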